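Park the brass bush at the top of its gutter

TASK

On the gearbox bench, push the brass bush slowly with the fingertips up its sloped gutter, over the crest and into the dip at the top, so that it rests against the red end stop and cannot roll back. Only roll it: do not lift or carry it out of the gutter. Leave the dark steel roller at the bottom of the other gutter and do not disturb anything else.

Things in the scene. Friction and masses are not known exactly. Their poses are not given: they have to be found in the camera images.
- rack: Blue rack fixed to the bench, base plate 300 x 270 x 8 mm, with two parallel aluminium gutters. Origin: centre of the plate's underside, on the bench. x (level) points uphill along the gutters, y across, z up. Gutter centre lines at y = +42 and -42 mm; each is a channel 55 mm wide inside, flat floor, side walls 3 mm thick and 12 mm above the floor. No loose thing lies within 40 mm beyond the low end.
- ramp (a point): Low end of the sloping floors, midway between the gutters (rack x = -134, y = 0, z = 30 mm). Its x points uphill along the floor (8 degrees above level, up to the crest), y as the rack's, z square to the floor. Here a yellow lip 6 mm thick crosses each gutter (inner face at this point, top 12 mm above the floor, rack z = 42 mm) and keeps the parts from rolling out.
- crest (a point): Crest where the 8 degree slope ends, at floor height, midway between the gutters (rack x = 75, y = 0, z = 59 mm); axes as the rack's. Beyond it the floor falls at 10 degrees to the red end stop, so a part past the crest rolls to the stop by itself and lies with its axis at about rack x = 110, z = 79 mm.
- stop (a point): Foot of the faces of the red end stops, at floor height, midway between the gutters (rack x = 135, y = 0, z = 49 mm); axes as the rack's. The stops are 8 mm thick and reach up to rack z = 104 mm.
- bush: Brass bush with a wide dark bore (32 mm), 50 mm diameter, 50 mm long, 0.35 to 0.65 kg. It lies across one of the two gutters (either one) and rests against the yellow lip; its axis is then at about rack x = -115, z = 58 mm. Smooth and oiled: rolls freely. Origin: its centre; y axis: its axis of rotation, across the gutter; x and z turn with it as it rolls.
- roller: Dark steel roller with a narrow bore (16 mm), 50 mm diameter, 50 mm long, lying at the low end of the other gutter against its lip; to be left there. Origin and axes as for the bush.
- wrench: Loose open spanner lying on the bench on the robot's left; leave alone. Origin on its underside.
- driver: Loose screwdriver lying on the bench on the robot's right; leave alone. Origin on its underside.
- gear: Loose dark steel gear blank, 90 mm diameter, 30 mm high, flat on the bench on the right; leave alone. Origin: centre of the underside.
- spray: Loose blue can, 60 mm diameter, 170 mm high, standing on the bench on the left; leave alone. Origin: centre of the underside.
- socket_a: Loose steel socket, 28 mm diameter, 40 mm high, standing on the rack's base plate outside the gutter at +y; leave alone. Origin: centre of the underside.
- socket_b: Loose steel socket, 34 mm diameter, 45 mm high, standing on the rack's base plate outside the gutter at -y; leave alone. Origin: centre of the underside.

How it is judged:
At the end, for the whole second after the job is handed in: The brass bush lies still in the dip of its gutter against the red end stop (axis within 7 mm along and in height, 8 mm across, square within 0.12 rad); the steel roller is where it was (within 10 mm), and so are the other loose things (within 25 mm) (x of bush in the frame of rack between 0.102 and 0.116 m and z of bush in the frame of rack between 0.072 and 0.086 m and (y of bush in the frame of rack between 0.034 and 0.05 m or y of bush in the frame of rack between -0.05 and -0.034 m) and angle between the y axis of bush and the y axis of rack, either way round below 0.12 rad and linear speed of bush below 0.01 m/s and angular speed of bush below 0.4 rad/s and distance of roller from where it was at the start of the episode below 0.01 m and distance of each of wrench, driver, gear, spray, socket_a, socket_b from where it was at the start of the episode below 0.025 m); the robot touches nothing.
It fails at once if the bush is lifted or carried: more than 10 mm off the sloping floor (z of bush in the frame of ramp above 0.035 m).
It fails at once if the bush is shot up the gutter instead of being pushed (faster than 0.5 m/s) (linear speed of bush above 0.5 m/s).
It fails at once if the bush leaves its gutter (z of bush in the frame of ramp below 0.005 m).
It fails at once if the steel roller is moved by more than 10 mm (distance of roller from where it was at the start of the episode above 0.01 m).
It fails at once if another loose thing is disturbed (moved more than 25 mm) (distance of any of wrench, driver, gear, spray, socket_a, socket_b from where it was at the start of the episode above 0.025 m).
It also fails if it takes over 42 s, if anything falls off the work surface, if the arm or the gripper's body presses on something with over 40 N, if the wrist force passes 120 N, or if a joint passes its speed limit or range.

ROBOT

A 6-joint arm with a two-finger parallel gripper is mounted at the origin on the work surface. World frame = base frame: x ahead of the robot, y to its left, z up, the work surface at z = 0. Lengths are in m, angles in rad, forces in N, time in s.
With the tool pointing down it reaches from about 0.25 to 0.725 m from the base axis. Payload 4 kg.
Tool frame: the origin (TCP) lies at the very end of the fingers, on their centre line; the grasp point (between the pads) lies 19 mm behind it; z points along the fingers, y is the line along which they close (so a half turn about z gives the same grasp; the last joint's range is limited). The gripper opens to 85 mm and grips with 20 to 120 N. Pads are 22 mm wide; open, the fingers measure 114 mm over their backs; the gripper's body (76 mm by 85 mm) begins 54 mm behind the grasp point. The pads swing forward as they close: fully open they stand 13 mm farther back than shut.
Start: joints at [-1.327, 0.241, 0.005, 1.335, 0, 1.571], TCP at [0.121, -0.485, 0.231] pointing down, gripper open.
Joint ranges: [-2.72, 2.72], [-1.05, 1.87], [-1.09, 1.28], [-1.99, 2.15], [-1.42, 1.44], [-3.14, 3.14]. Speed limits (rad/s): [2.79, 2.79, 3.14, 3.14, 3.14, 3.14].

INTERFACE

Orientations are given as a rotation vector (axis times angle).
In Python, from station import arm, eyes, hand_in gives the robot as it stands.
- The arm moves only by the tool servo_tool, never from a script. Its argument "commands" is text: rows parted by semicolons, each of 7 numbers parted by spaces: the shift along the world's x, y, z in units of 0.06 m (1.0 is 0.06 m), then the turn, a rotation vector about the world's x, y, z in units of 10 degrees (1.0 is 10 degrees), then the gripper command: -1 is shut, 1 is fully open, values between are in proportion. In form: tx ty tz ax ay az jaw; .... A call has 1 to 5 rows; each row shifts and turns the commanded pose from where the row before left it; what a row does not reach is not made up. A row lasts 1/8 s, in which the tool goes at most 62.5 mm and 10.7 degrees, less where a joint would pass 70% of its speed; a pose out of reach is approached as far as the arm can. A call with a number of a shift or a turn outside -1 to 1 is refused whole. A call with a gripper value outside its range is refused whole. The fingers move at their own pace and stop on an object; "squeeze" is the grip in N (left out, the last holds). Time passes only in rows, so rows that do not move let the fingers close. It gives the time, the measured TCP pose, the force, the opening and the grip force at its end, in the units of the state.
- arm.read_state(): the state, without advancing time (a new reading comes with each control period).
- eyes.grab_frame(name): name is "scene" or "top" or "wrist"; returns the picture (480x640x3 uint8, blue, green, red); there is no depth.
- eyes.calibration(name): a dict with "mtx" (3x3 intrinsics, pixels), "k1" (the pictures are not rectified: a ray, as slopes to the right and down, at radius r is drawn at 1 + k1 r^2 times it, then the intrinsics apply), "extrinsics" (4x4, takes a point from camera to world coordinates); the wrist camera has in their place "mount" (4x4, takes a point from camera to tool coordinates, whose origin is the TCP and whose axes are the flange's). Camera axes: x right, y up, looking along -z (the intrinsics and any distortion apply to the point x, -y, -z); pixel columns grow to the right and rows downward; lengths in m; the calibration is good to about 2 mm. A picture is of the moment at which its call begins: read the wrist's pose just before it. calibration takes no time and is no camera call.
- hand_in(): hands the job in; it is judged then, once.
The state is a dict: "clock": time; "q": joint angles; "dq": joint speeds; "tau": joint torques, N m; "tool_pos": TCP position; "eef_rot": TCP orientation; "force": force on the tool from outside, world axes, zero at the start; "wrist_torque": the same for the moment, N m; "opening": finger opening in m; "grasp_force": force on a finger pad.
Only numpy, scipy, OpenCV 4.12 (cv2) and the standard library are available. Lean on these libraries where they do the work, as an engineer would, in place of code of your own. Each camera call takes 0.05 s, during which the arm holds its last target. There are 200 camera calls.

## Working session

There is one attempt and no reset: what is moved stays moved. The work goes in short steps, Python scripts to look and compute and a tool call to move; the robot and the scene stay as the last step left them, time stands still between calls to the robot, and variables do not carry over. Pictures are saved under pics/ and viewed, at most 10 in all, crops included, and the job is handed in when it is done.

Besides the shell and the picture viewer there is one more tool, called after "Call:" as name(argument=value, ...) on one line, values as JSON. servo_tool: Moves the arm, as the interface text tells. Shifts and turns lie within -1 to 1; 1 stands for 0.06 m of shift or 10 degrees of turn. Its arguments: {"type":"object","properties":{"commands":{"type":"string"},"squeeze":{"type":"number"}},"required":["commands"]}

```bash
mkdir -p pics; cat > h.py <<'E'
import numpy as np,cv2
from station import arm,eyes,hand_in
def grab(n,f):
    s=arm.read_state(); im=eyes.grab_frame(n); cv2.imwrite('pics/'+f,im); return s,im
def ext(n,s=None):
    c=eyes.calibration(n)
    if n!='wrist': return c,np.array(c['extrinsics'])
    T=np.eye(4);T[:3,:3]=cv2.Rodrigues(np.array(s['eef_rot'],float))[0];T[:3,3]=s['tool_pos']
    return c,T@np.array(c['mount'])
def ray(n,uv,s=None):
    c,E=ext(n,s);K=np.array(c['mtx'])
    d=np.array([(uv[0]-K[0,2])/K[0,0],(uv[1]-K[1,2])/K[1,1]]);p=d.copy()
    for _ in range(20): p=d/(1+c['k1']*(p@p))
    return E[:3,3],E[:3,:3]@np.array([p[0],-p[1],-1.])
def atz(n,uv,z,s=None):
    o,d=ray(n,uv,s);return o+d*(z-o[2])/d[2]
def tri(*rs):
    A=0;b=0
    for o,d in rs:
        d=d/np.linalg.norm(d);P=np.eye(3)-np.outer(d,d);A=A+P;b=b+P@o
    x=np.linalg.solve(A,b);return x,[np.linalg.norm(np.cross(x-o,d/np.linalg.norm(d))) for o,d in rs]
def proj(n,X,s=None):
    c,E=ext(n,s);K=np.array(c['mtx']);p=np.linalg.inv(E)@np.append(X,1)
    q=np.array([p[0],-p[1]])/-p[2];q=q*(1+c['k1']*(q@q));return K[:2,:2]@q+K[:2,2]
E
python3 - <<'E'
from h import *
grab('top','top.png');grab('scene','scene.png')
for n in('top','scene'):print(np.round(ext(n)[1],3).tolist(),eyes.calibration(n)['mtx'])
print(arm.read_state())
E
```

```text
[[-0.005, 0.992, -0.125, 0.383], [-1.0, -0.004, 0.003, -0.004], [0.002, 0.125, 0.992, 1.261], [0.0, 0.0, 0.0, 1.0]] [[609.95383688   0.         318.3195048 ]
 [  0.         609.95383688 237.41969535]
 [  0.           0.           1.        ]]
[[0.879, -0.299, 0.371, 0.963], [0.476, 0.569, -0.671, -0.797], [-0.01, 0.766, 0.643, 0.848], [0.0, 0.0, 0.0, 1.0]] [[533.65113607   0.         312.85830239]
 [  0.         533.65113607 240.17257547]
 [  0.           0.           1.        ]]
{'clock': 0.1, 'q': array([-1.32697273e+00,  2.41333778e-01,  3.84383923e-03,  1.33519202e+00,
        1.56725070e-06,  1.57082514e+00]), 'dq': array([-5.40752277e-05, -3.01514392e-03,  2.43693289e-03, -2.31391602e-04,
       -3.80788246e-05, -1.20877726e-03]), 'tau': array([ 1.56953333e-04, -3.73137331e+01,  2.53010201e+01,  1.08220943e-02,
        1.78803037e-05,  5.72478086e-06]), 'tool_pos': array([ 0.12057033, -0.48465788,  0.23049814]), 'eef_rot': array([-3.11642317e+00, -3.81776660e-01,  3.57586797e-04]), 'force': array([ 0.60287462,  0.52334729, -0.34875584]), 'wrist_torque': array([ 0.0001932 , -0.02107512, -0.0208073 ]), 'grasp_force': 0.0, 'opening': 0.08572809672751049}
```

View pics/top.png

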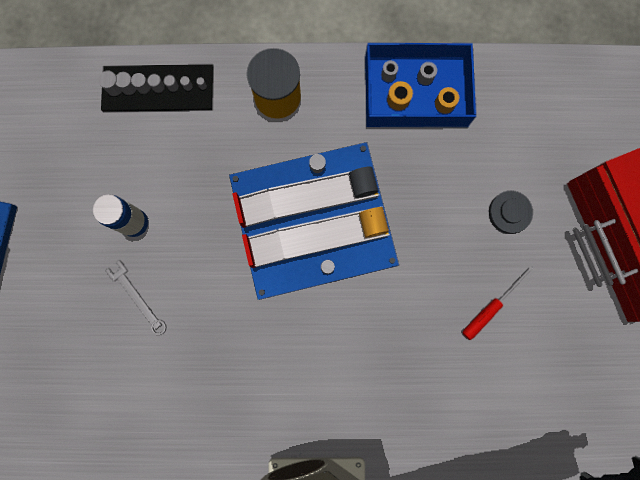

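View pics/scene.png

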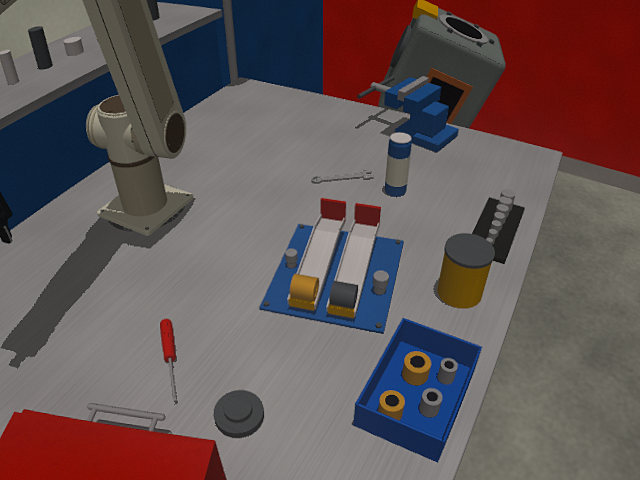

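The bush (brass) is at about (373,222) in the top view, in the gutter nearer the robot. The roller is at (362,182). Uphill runs towards the red stops, left in the top view (+y world).

```bash
python3 - <<'E'
from h import *
t,s=cv2.imread('pics/top.png'),cv2.imread('pics/scene.png')
a=cv2.resize(t[130:310,220:410],None,fx=3,fy=3,interpolation=cv2.INTER_CUBIC)
b=cv2.resize(s[190:340,255:415],None,fx=3.6,fy=3.6,interpolation=cv2.INTER_CUBIC)
cv2.imwrite('pics/topc.png',a);cv2.imwrite('pics/scenec.png',b)
C=[atz('top',p,.008)[:2] for p in [(230,174),(368,143),(399,265),(260,299)]]
print(np.round(C,4),np.mean(C,0)); u=C[0]-C[1]+C[3]-C[2];print(np.degrees(np.arctan2(u[1],u[0])),[np.linalg.norm(C[i]-C[i-1]) for i in range(4)])
st=arm.read_state();print(cv2.Rodrigues(st['eef_rot'])[0].round(3))
E
```

```text
[[ 0.6759  0.1782]
 [ 0.7417 -0.1129]
 [ 0.4827 -0.173 ]
 [ 0.4142  0.1131]] [0.57862497 0.00134538]
103.09981531935838 [np.float64(0.26970179197685923), np.float64(0.2985170274024364), np.float64(0.2659167835350227), np.float64(0.29419733238604184)]
[[ 0.97   0.241 -0.   ]
 [ 0.241 -0.97   0.002]
 [ 0.    -0.002 -1.   ]]
```

View pics/topc.png

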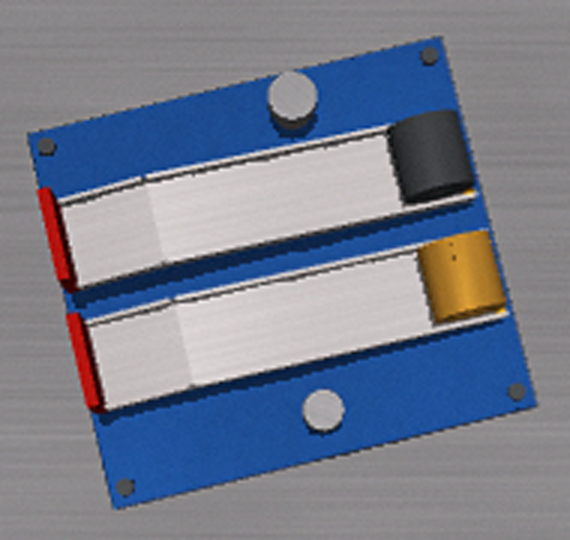

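View pics/scenec.png

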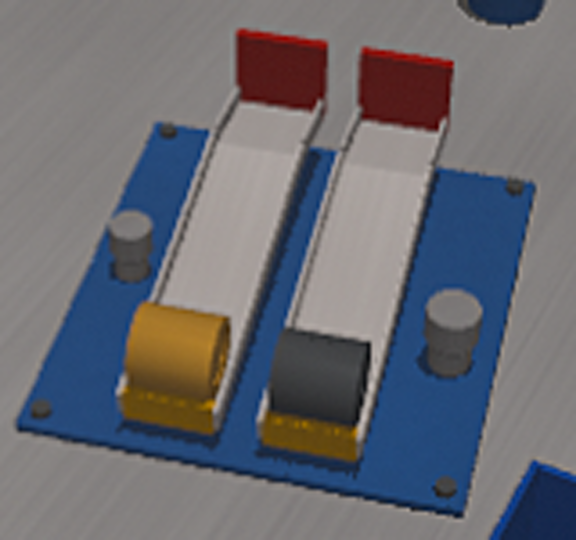

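The crops show the plate corners clearly, at crop (28,133), (442,37), (537,405), (113,508) from the top and (158,122), (535,185), (464,516), (18,428) in the scene view. I'll fit the rack to these and check the fit on the bush.

```bash
cat > fit.py <<'E'
from h import *
from scipy.optimize import least_squares
T=np.array([(28,133),(442,37),(537,405),(113,508)])/3+[220,130]
S=np.array([(535,185),(464,516),(18,428),(158,122)])/3.6+[255,190]
P=np.array([(.15,-.135,.008),(-.15,-.135,.008),(-.15,.135,.008),(.15,.135,.008)])
def W(p,X):
    c,s=np.cos(p[3]),np.sin(p[3]);return np.array([[c,-s,0],[s,c,0],[0,0,1]])@np.array(X)+p[:3]
f=lambda p:np.ravel([[proj('top',W(p,X))-t,proj('scene',W(p,X))-s] for X,t,s in zip(P,T,S)])
r=least_squares(f,[.58,0,0,1.8]);p=r.x
E
python3 - <<'E'
from fit import *
print(p.round(4),np.degrees(p[3]),r.fun.round(1))
for t,s in zip(T,S):
    x,e=tri(ray('top',t),ray('scene',s));print(x.round(4),np.round(e,4))
for n,o,k in(('top',(220,130),3),('scene',(255,190),3.6)):
    im=cv2.imread(f'pics/{n}c.png')
    for x,z,y in((-.115,.058,.042),(-.115,.058,-.042)):
        for e in(-.025,.025):
            c=[W(p,(x+.025*np.cos(a),y+e,z+.025*np.sin(a))) for a in np.linspace(0,6.3,30)]
            cv2.polylines(im,[np.int32([(proj(n,q)-o)*k for q in c])],False,(0,255,0),1)
    for y in(.042,-.042):
        c=[(-.134,y-.0275,.03),(.075,y-.0275,.059),(.075,y+.0275,.059),(-.134,y+.0275,.03)]
        cv2.polylines(im,[np.int32([(proj(n,W(p,q))-o)*k for q in c])],True,(255,0,255),1)
        c=[(.135,y-.03,.104),(.135,y+.03,.104)]
        cv2.polylines(im,[np.int32([(proj(n,W(p,q))-o)*k for q in c])],True,(255,255,0),1)
    cv2.imwrite(f'pics/{n}o.png',im)
a=cv2.imread('pics/topo.png');b=cv2.imread('pics/sceneo.png')
h=500;cv2.imwrite('pics/o.png',cv2.resize(np.hstack([cv2.resize(a,(400,int(a.shape[0]*400/a.shape[1])))[:370],cv2.resize(b,(400,375))[:370]]),None,fx=1,fy=1))
print('start bush',W(p,(-.115,.042,.058)),'crest',W(p,(.075,.042,.084)))
E
```

```text
[ 0.5802  0.0042 -0.0024  1.803 ] 103.30603978378704 [-0.6 -0.6 -0.   0.2 -0.5 -1.  -0.4 -0.  -0.2 -0.2 -1.5 -0.  -0.5 -0.3
 -1.   0.7]
[0.6764 0.1803 0.0065] [0.001 0.001]
[ 0.7455 -0.111   0.0051] [0.0016 0.0016]
[ 0.4844 -0.1722  0.0053] [0.0019 0.0019]
[0.4151 0.119  0.0081] [0.0019 0.0019]
start bush [ 0.56578175 -0.11739728  0.05563166] crest [0.52205281 0.0675021  0.08163166]
```

View pics/o.png

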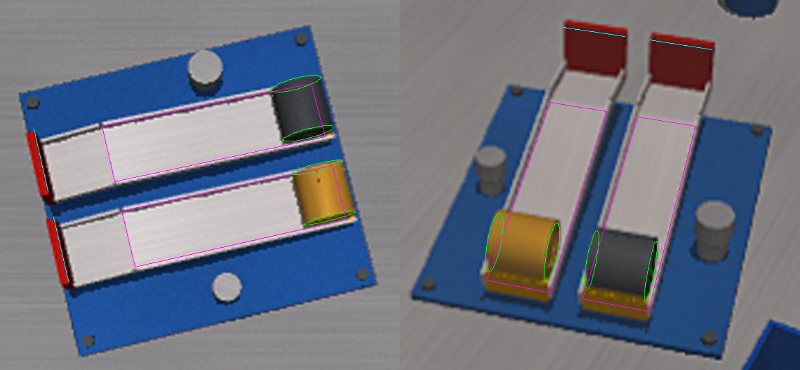

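The overlay matches both parts, the gutters and the stops to about 2 mm. The bush is at about (0.566, -0.117, 0.058), with uphill at 103.3° in world. I'll go behind it with shut fingers.

Call:
servo_tool(commands="0.51 0.35 0 0 0 0.6 -1;0.51 0.35 0 0 0 0.6 -1;0.51 0.35 0 0 0 0.6 -1;0.51 0.35 0 0 0 0.6 -1;0.51 0.35 0 0 0 0.6 -1", squeeze=20)

```text
clock: 0.72
tool_pos: [0.2744, -0.3792, 0.2309]
eef_rot: [-2.91, -1.181, 0.0]
force: [0.4, -0.3, 0.8]
opening: 0.0001
grasp_force: 0.0
```

Call:
servo_tool(commands="0.51 0.35 0 0 0 0.6 -1;0.51 0.35 0 0 0 0.6 -1;0.51 0.35 0 0 0 0.6 -1;0.51 0.35 0 0 0 0.6 -1;0.51 0.35 0 0 0 0.6 -1")

```text
clock: 1.35
tool_pos: [0.4274, -0.2742, 0.2308]
eef_rot: [-2.505, -1.894, 0.001]
force: [0.0, -0.8, -0.6]
opening: -0.0003
grasp_force: 0.0
```

Call:
servo_tool(commands="0.51 0.35 0 0 0 0.6 -1;0.51 0.35 -0.3 0 0 0.6 -1;0.51 0.35 -0.4 0 0 0.6 -1;0.4 0.25 -0.3 0 0 0.5 -1;0 0 0 0 0 0 -1")

```text
clock: 1.98
tool_pos: [0.5423, -0.1954, 0.1685]
eef_rot: [-2.076, -2.352, 0.003]
force: [1.1, -0.4, 0.2]
opening: 0.0001
grasp_force: 0.0
```

Call:
servo_tool(commands="0.3 0.2 0 0 0 0.3 -1;0.32 0.2 -0.3 0 0 0.32 -1;0 0 -0.3 0 0 0 -1;0 0 0 0 0 0 -1")

```text
clock: 2.48
tool_pos: [0.578, -0.1734, 0.1341]
eef_rot: [-1.951, -2.458, 0.003]
force: [-0.1, 0.2, -0.6]
opening: 0.0001
grasp_force: 0.0
```

```bash
python3 - <<'E'
from h import *
s,im=grab('wrist','w1.png');print(s['tool_pos'],s['eef_rot'])
from fit import W,p
q=p.copy();q[2]=0
for x in((-.14,.0145,.042),(-.14,.0695,.042)):print(proj('wrist',W(q,x),s))
for e in(-.025,.025):print('bush top edge',proj('wrist',W(q,(-.115,.042+e,.083)),s))
print('tip',proj('wrist',s['tool_pos'],s))
E
```

```text
[ 0.57801365 -0.17335317  0.13406496] [-1.95143413 -2.45764508  0.00265629]
[368.98150543 198.28750417]
[279.4074113  198.64436496]
bush top edge [375.28578525 166.62284957]
bush top edge [273.93910653 167.06529899]
tip [323.26561238 322.60856611]
```

View pics/w1.png

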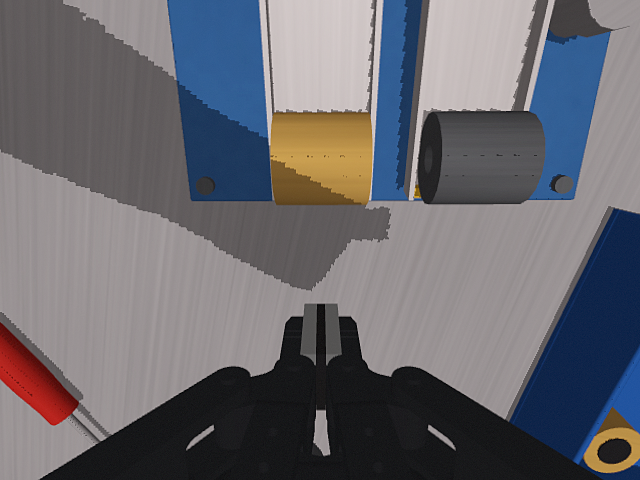

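Wrist view: the bush spans columns 271–371 and the fingertips are at column 321, so they are centred, and squared up with the gutter. Going down, then approaching slowly.

Call:
servo_tool(commands="0 0 -0.5 0 0 0 -1;0 0 -0.5 0 0 0 -1;0 0 -0.4 0 0 0 -1;0 0 0 0 0 0 -1")

```text
clock: 3.02
tool_pos: [0.5782, -0.1735, 0.0505]
eef_rot: [-1.952, -2.458, 0.002]
force: [-0.5, 0.4, -0.3]
opening: -0.0001
grasp_force: 0.0
```

Call:
servo_tool(commands="-0.038 0.162 0 0 0 0 -1;-0.03 0.13 0 0 0 0 -1;-0.02 0.08 0 0 0 0 -1;-0.02 0.08 0.012 0 0 0 -1;-0.02 0.08 0.012 0 0 0 -1")

```text
clock: 3.65
tool_pos: [0.5724, -0.1414, 0.0534]
eef_rot: [1.951, 2.46, 0.0]
force: [0.3, -2.2, 0.9]
opening: -0.0004
grasp_force: 1.0
```

Contact made, about 2 N. Pushing up the slope.

Call:
servo_tool(commands="-0.032 0.136 0.01 0 0 0 -1;-0.038 0.162 0.015 0 0 0 -1;-0.038 0.162 0.022 0 0 0 -1;-0.038 0.162 0.023 0 0 0 -1;-0.038 0.162 0.023 0 0 0 -1")

```text
clock: 4.28
tool_pos: [0.5608, -0.0935, 0.0584]
eef_rot: [-1.952, -2.462, 0.0]
force: [0.2, -2.1, 1.7]
opening: -0.0005
grasp_force: 1.1
```

```bash
python3 - <<'E'
from h import *
s,im=grab('scene','s2.png')
cv2.imwrite('pics/s2c.png',cv2.resize(im[170:340,245:415],None,fx=3,fy=3,interpolation=cv2.INTER_CUBIC))
from fit import W,p
R=lambda X:np.array([[np.cos(p[3]),np.sin(p[3])],[-np.sin(p[3]),np.cos(p[3])]])@(X[:2]-p[:2])
print(s['tool_pos'],R(s['tool_pos']),s['force'])
E
```

```text
[ 0.56075293 -0.09345918  0.05841939] [-0.09054714  0.04138441] [ 0.19398416 -2.07501424  1.73883895]
```

View pics/s2c.png

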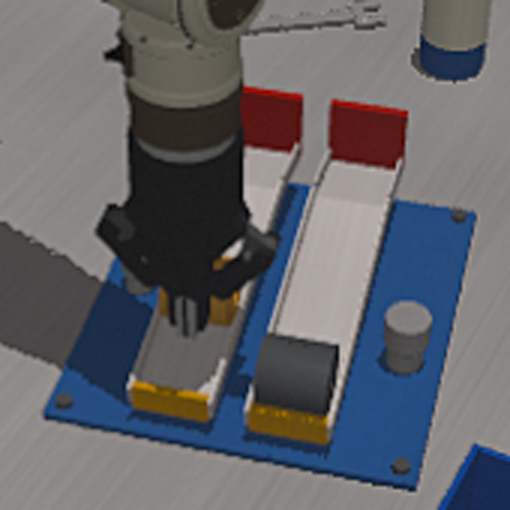

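The scene view shows the bush moving up squarely in its gutter ahead of the fingers, with the roller still at its lip. Continuing.

Call:
servo_tool(commands="-0.038 0.162 0.023 0 0 0 -1;-0.038 0.162 0.023 0 0 0 -1;-0.038 0.162 0.023 0 0 0 -1;-0.038 0.162 0.023 0 0 0 -1;-0.038 0.162 0.023 0 0 0 -1")

```text
clock: 4.95
tool_pos: [0.5494, -0.045, 0.0653]
eef_rot: [-1.952, -2.461, 0.0]
force: [0.6, -1.4, 0.5]
opening: -0.0001
grasp_force: 1.0
```

Call:
servo_tool(commands="-0.038 0.162 0.023 0 0 0 -1;-0.038 0.162 0.023 0 0 0 -1;-0.038 0.162 0.023 0 0 0 -1;-0.03 0.13 0.018 0 0 0 -1;-0.03 0.13 0.018 0 0 0 -1")

```text
clock: 5.58
tool_pos: [0.539, -0.0004, 0.0716]
eef_rot: [1.952, 2.462, -0.0]
force: [1.0, -2.0, 0.7]
opening: 0.0002
grasp_force: 1.1
```

Call:
servo_tool(commands="-0.03 0.13 0.018 0 0 0 -1;-0.03 0.13 0.018 0 0 0 -1;-0.03 0.13 0.018 0 0 0 -1;-0.02 0.08 0.01 0 0 0 -1;-0.02 0.08 0.01 0 0 0 -1")

```text
clock: 6.2
tool_pos: [0.5312, 0.0325, 0.076]
eef_rot: [-1.952, -2.461, -0.0]
force: [0.5, -0.5, 0.2]
opening: -0.0003
grasp_force: 0.3
```

Call:
servo_tool(commands="-0.02 0.08 0 0 0 0 -1;-0.02 0.08 0 0 0 0 -1;-0.02 0.08 0 0 0 0 -1;0 0 0 0 0 0 -1;0 0 0 0 0 0 -1")

```text
clock: 6.82
tool_pos: [0.5277, 0.0465, 0.076]
eef_rot: [1.952, 2.462, -0.0]
force: [0.6, 0.9, -0.1]
opening: -0.0004
grasp_force: 0.0
```

```bash
python3 - <<'E'
from h import *
s,im=grab('wrist','w3.png')
from fit import W,p
R=lambda X:np.array([[np.cos(p[3]),np.sin(p[3])],[-np.sin(p[3]),np.cos(p[3])]])@(X[:2]-p[:2])
print(s['tool_pos'],R(s['tool_pos']),s['force'])
E
```

```text
[0.52772524 0.04650715 0.07595214] [0.05326315 0.04131188] [ 0.58317586  0.91962272 -0.06105697]
```

View pics/w3.png

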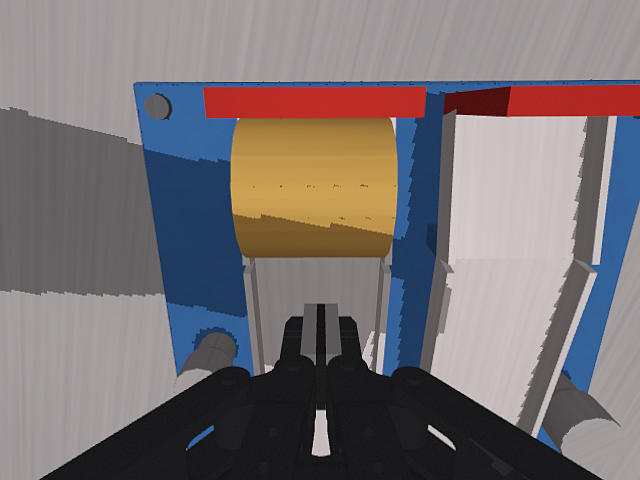

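The bush (columns 232–398, rows 117–257) lies square against the red stop, past the crest and clear of the fingers. Now backing off and up, waiting for it to settle, then a last check.

Call:
servo_tool(commands="0.04 -0.16 0.3 0 0 0 -1;0.08 -0.32 0.5 0 0 0 -1;0.1 -0.4 0.6 0 0 0 -1;0.1 -0.4 0.6 0 0 0 -1;0 0 0.3 0 0 0 -1")

```text
clock: 7.5
tool_pos: [0.5483, -0.0322, 0.2164]
eef_rot: [1.954, 2.456, 0.003]
force: [0.3, 0.4, 0.5]
opening: 0.0
grasp_force: 0.0
```

Call:
servo_tool(commands="0 0 0 0 0 0 -1;0 0 0 0 0 0 -1;0 0 0 0 0 0 -1;0 0 0 0 0 0 -1;0 0 0 0 0 0 -1")

```text
clock: 8.12
tool_pos: [0.5467, -0.0301, 0.2135]
eef_rot: [-1.951, -2.461, 0.001]
force: [0.6, -0.3, 0.0]
opening: 0.0003
grasp_force: 0.0
```

```bash
python3 - <<'E'
from h import *
s,a=grab('wrist','w4.png');_,b=grab('scene','s4.png')
cv2.imwrite('pics/f.png',np.hstack([cv2.resize(a,(400,300)),cv2.resize(b,(400,300))]))
s2,a2=grab('wrist','w5.png');print(np.abs(a.astype(int)-a2).mean(),s['force'],s['clock'])
E
```

```text
1.942995876736111 [ 0.56837191 -0.29250327  0.00819049] 8.125
```

View pics/f.png

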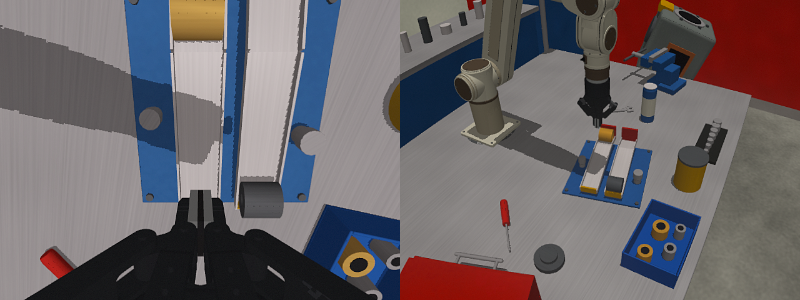

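The bush sits at the stop (right panel, about (606,133)), the roller is at its lip (about (614,184)), everything else is in place, and the arm is clear.

```bash
python3 -c "
from station import hand_in
print(hand_in())"
```

```text
the job is handed in; nothing more can be done
None
```

The brass bush was rolled up its gutter, over the crest and into the dip, where the last images showed it resting square against the red stop; the roller and the other loose things looked untouched, and I handed the job in at about 8 s (no verdict was returned).

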